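Prop the storage bin's lid on its stay

TASK

Open the white storage bin and leave its lid propped on its stay, so that a hand is free to reach inside: lift the lid by its bar handle until the steel stay at its side drops in behind its catch, then let the lid down gently until the stay carries it, and let go without letting the lid drop. Leave the small brown wooden box shut.

Things in the scene. Friction and masses are not known exactly. Their poses are not given: they have to be found in the camera images.
- bin: White storage bin fixed to the worktop, 160 (x) x 220 (y) x 100 mm, flat light-wood lid 12 mm thick on top. Origin: centre of its underside; x front to back, y left, z up. Lid hinge line along y at x = 80, z = 106 mm (back rim). On its right side (y = -110 to -133) a steel rail, top at z = 72, with the catch: a 6.5 mm tooth, sloped in front, its upright back face at x = -11.
- bin_lid (a joint): Lid angle, rad: 0 shut (level), grows as the front edge rises, stop at 1.45. The lid (0.25 to 0.5 kg, free hinge) falls shut if let go, unless the stay holds it. The stay drops behind its catch by itself once the lid is past about 1.15 (1.25 to 1.4 is safe); lowered from there the lid rests on it at about 1.05. A fall faster than 2.5 rad/s (14 mm free fall at the bar) is a drop.
- lid_bar (a point): Middle of the lid's handle: a round steel bar 12 mm thick, 84 mm long (72 mm free), parallel to the hinge, on slanting posts at its ends, 30 mm ahead of and 28 mm above the lid's front edge; free round it to pinch across from above. Lid shut: bin x = -120, y = 0, z = 140 mm. It swings with the lid, 203 mm from the hinge line at (lid angle + 0.168 rad) above level, and can turn between the fingers.
- stay_foot (a point): Foot (8 mm cross roller) of the stay, a 100 mm steel rod hanging by its weight from a pivot on the lid's right edge, 60 mm from the hinge line. As the lid rises the foot slides back along the rail and over the tooth. In the bin's frame: lid shut, about x = -75, z = 76 mm; propped, behind the catch, about x = -7, z = 76 mm. It need not be touched.
- recipe_box_lid (a joint): Lid of the small dark brown wooden box (134 x 171 x 86 mm, knob in front, no stay) beside the bin, left or right of it: 0 shut, grows as it opens (rad). A bystander to be left shut.

How it is judged (in metres and radians):
At the end, for the whole second after the job is handed in: The bin's lid rests open on its stay at 0.95 to 1.15 rad, still (under 0.05 rad/s), with the stay's foot down behind the catch (foot x from -14 to +3 mm and z below 80 mm in the bin's frame); the wooden box is shut (lid under 0.15 rad) (value of joint bin_lid between 0.95 and 1.15 rad and velocity of joint bin_lid between -0.05 and 0.05 rad/s and x of stay_foot in the frame of bin between -0.014 and 0.003 m and z of stay_foot in the frame of bin below 0.08 m and value of joint recipe_box_lid below 0.15 rad); the robot touches nothing.
It fails at once if the bin's lid is dropped (falls faster than 2.5 rad/s) (velocity of joint bin_lid below -2.5 rad/s).
It fails at once if the brown wooden box is opened (lid past 0.15 rad) (value of joint recipe_box_lid above 0.15 rad).
It also fails if it takes over 40 s, if anything falls off the work surface, if the arm or the gripper's body presses on something with over 40 N, if the wrist force passes 120 N, or if a joint passes its speed limit or range.

ROBOT

A 6-joint arm with a two-finger parallel gripper is mounted at the origin on a cart in front of the work surface, level with it; the furniture and walls round the work are solid. World frame = base frame: x ahead of the robot, y to its left, z up, the work surface at z = 0. Lengths are in m, angles in degrees, forces in N, time in s.
With the tool pointing down it reaches from about 0.3 to 0.775 m from the base axis. Payload 14.6 kg.
Tool frame: the origin (TCP) lies on the centre line of the jaws, within the pads' length; the fingertips stand 19 mm ahead of it and the grasp point (between the pads) is the TCP; z points along the fingers, y is the line along which they close (so a half turn about z gives the same grasp; the last joint's range is limited). The gripper opens to 94 mm and grips with 3 to 60 N. Pads are 16 mm wide; open, the fingers measure 119 mm over their backs; the gripper's body (75 mm by 177 mm) begins 78 mm behind the grasp point.
Start: joints at [60.585, 17.183, 87.147, -0, 75.671, -3.816], TCP at [0.238, 0.496, 0.224] pointing down, gripper open.
Joint ranges: [-173.82, 173.82], [-45.26, 126.66], [13.44, 144.39], [-59.66, 239.66], [0, 175.72], [-146.38, 146.38]. Speed limits (degrees/s): [127.2, 127.2, 147.25, 180, 180, 180].

INTERFACE

Orientations are given as [roll, pitch, yaw] about the fixed x, y, z axes, in that order (R = Rz(yaw) Ry(pitch) Rx(roll)).
In Python, from cell import manip gives the robot as it stands.
- The arm moves only by the tool move_arm, never from a script. Its argument "moves" is a list of rows, each a list of 7 numbers: the finger opening in m, from 0 to 0.094, then the shift along the tool's x, y, z in m, then the turn, a rotation vector about the tool's x, y, z in degrees. In form: [[jaw, x, y, z, wx, wy, wz], ...]. A call has 1 to 12 rows; each row shifts and turns the commanded pose from where the row before left it, along the tool's axes as they then stand; what a row does not reach is not made up. A row lasts 1/12 s, in which the tool goes at most 41.7 mm and 7.16 degrees, less where a joint would pass 70% of its speed; a pose out of reach is approached as far as the arm can. A call is refused whole if a number of a shift passes 0.0417 or a number of a turn 7.16, either way. A call with a gripper value outside its range is refused whole. The fingers move at their own pace and stop on an object; "grip_force" is the grip in N (left out, the last holds). Time passes only in rows, so rows that do not move let the fingers close. It gives the time, the measured TCP pose, the force, the opening and the grip force at its end, in the units of the state.
- manip.observe(): the state, without advancing time (a new reading comes with each control period).
- manip.camera(name): name is "scene" or "side" or "wrist"; returns the picture (480x640x3 uint8, red, green, blue); there is no depth.
- manip.camera_info(name): a dict with "fx", "fy", "cx", "cy" (pixels), "cam_to_world" (4x4, takes a point from camera to world coordinates); the wrist camera has in their place "tool_from_camera" (4x4, takes a point from camera to tool coordinates, whose origin is the TCP and whose axes are the flange's). Camera axes: x right, y up, looking along -z (the intrinsics and any distortion apply to the point x, -y, -z); pixel columns grow to the right and rows downward; lengths in m; the calibration is good to about 2 mm. The wrist camera is an equidistant fisheye: a pixel r from the principal point sees the ray r / f radians off the axis. A picture is of the moment at which its call begins: read the wrist's pose just before it. camera_info takes no time and is no camera call.
- manip.hand_in(): hands the job in; it is judged then, once.
The state is a dict: "time_s": time; "qpos": joint angles; "qvel": joint speeds; "joint_torque": joint torques, N m; "tcp_pos": TCP position; "tool_rot": TCP orientation; "wrist_force": force on the tool from outside, world axes, zero at the start; "ft_torque": the same for the moment, N m; "finger_gap": opening from 0.0 (shut) to 1.0 (fully open); "gripper_force": force on a finger pad.
Only numpy, scipy, OpenCV 4.12 (cv2) and the standard library are available. Lean on these libraries where they do the work, as an engineer would, in place of code of your own. Each camera call takes 0.05 s, during which the arm holds its last target. There are 200 camera calls.

## Working session

There is one attempt and no reset: what is moved stays moved. The work goes in short steps, Python scripts to look and compute and a tool call to move; the robot and the scene stay as the last step left them, time stands still between calls to the robot, and variables do not carry over. Pictures are saved under pics/ and viewed, at most 10 in all, crops included, and the job is handed in when it is done.

Besides the shell and the picture viewer there is one more tool, called after "Emit:" as name([rows], argument=value, ...), one row to a line, values as JSON. move_arm: Moves the arm, as the interface text tells. Its arguments: {"type":"object","properties":{"moves":{"type":"array","items":{"type":"array","items":{"type":"number"}}},"grip_force":{"type":"number"}},"required":["moves"]}

```bash
mkdir -p pics; python3 - <<'E'
from cell import manip
import cv2
for n in("scene","side"):
    cv2.imwrite(f"pics/{n}0.png",manip.camera(n)[:,:,::-1])
s=manip.observe();print(s["time_s"],s["tcp_pos"],s["tool_rot"])
for n in("scene","side","wrist"):print(n,manip.camera_info(n))
E
```

```text
0.1 [0.23753216 0.49582335 0.22395821] [-1.79942656e+02 -3.44348342e-03  1.54399789e+02]
scene {'fx': 500.9506850986155, 'fy': 500.9506850986155, 'cx': 318.92973312329497, 'cy': 236.9464530146729, 'cam_to_world': array([[ 0.82867115,  0.41224063, -0.37863148,  0.06167277],
       [-0.55968607,  0.60124096, -0.57031642, -0.74731769],
       [-0.00745884,  0.68451952,  0.72895637,  1.00479477],
       [ 0.        ,  0.        ,  0.        ,  1.        ]])}
side {'fx': 535.8638955651115, 'fy': 535.8638955651115, 'cx': 325.3872972777021, 'cy': 234.84984446918062, 'cam_to_world': array([[-0.95352709,  0.09096409, -0.28724836,  0.1902792 ],
       [-0.30068454, -0.34853524,  0.88775672,  1.07509292],
       [-0.01936219,  0.93287122,  0.35968929,  0.57536153],
       [ 0.        ,  0.        ,  0.        ,  1.        ]])}
wrist {'fx': 371.64829954431775, 'fy': 371.64829954431775, 'cx': 316.49703977507755, 'cy': 240.68081602411203, 'tool_from_camera': array([[-1.47376327e-03,  9.63533849e-01,  2.67582416e-01,
         7.86415993e-02],
       [ 9.99998693e-01,  1.59809709e-03, -2.46874601e-04,
        -6.90298135e-04],
       [-6.65494716e-04,  2.67581702e-01, -9.63534945e-01,
        -1.60491282e-01],
       [ 0.00000000e+00,  0.00000000e+00,  0.00000000e+00,
         1.00000000e+00]])}
```

View pics/scene0.png

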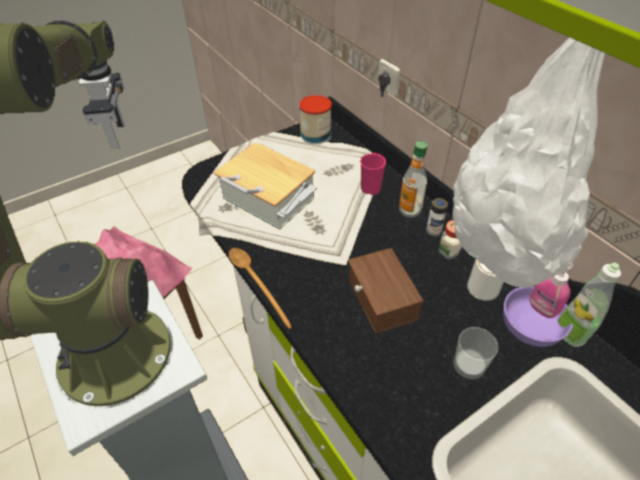

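View pics/side0.png

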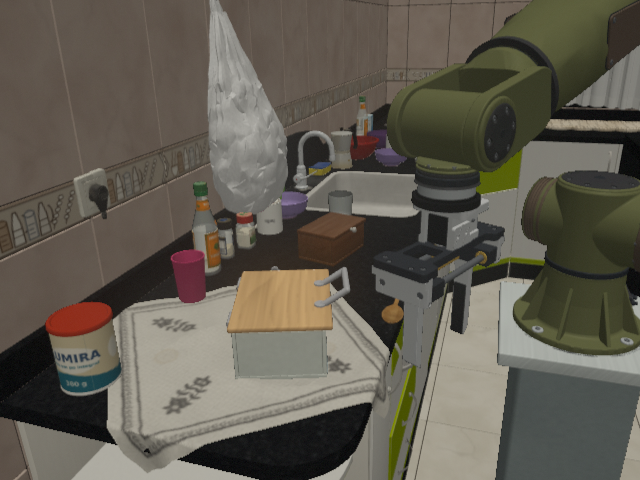

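```bash
python3 - <<'E'
import cv2,numpy as np
a=cv2.imread("pics/scene0.png")[130:230,200:330];b=cv2.imread("pics/side0.png")[250:390,215:375]
a=cv2.resize(a,(400,308),interpolation=2);b=cv2.resize(b,(400,350),interpolation=2)
# combined, scale scene 400/130=3.077, side 2.5
o=np.zeros((350,800,3),np.uint8);o[:308,:400]=a;o[:,400:]=b
cv2.imwrite("pics/crop.png",o)
E
```

```text
(no output)
```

View pics/crop.png

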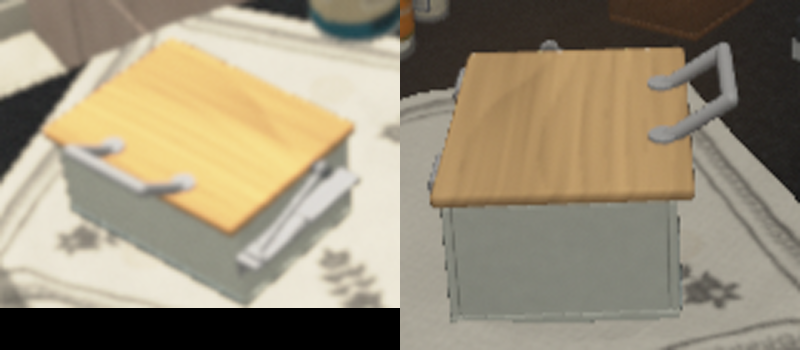

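```bash
cat > h.py <<'E'
from cell import manip
import numpy as np
def bp(cam,u,v,z):
    i=manip.camera_info(cam);T=i["cam_to_world"]
    d=T[:3,:3]@np.array([(u-i["cx"])/i["fx"],-(v-i["cy"])/i["fy"],-1]);o=T[:3,3]
    return o+d*(z-o[2])/d[2]
E
python3 - <<'E'
from h import *
np.set_printoptions(precision=4,suppress=True)
S=lambda u,v:(200+u/3.077,130+v/3.077); D=lambda u,v:(215+(u-400)/2.5,250+v/2.5)
L=[("FL",.112,(42,130),(692,196)),("BL",.112,(168,40),(431,203)),("BR",.112,(354,127),(470,55)),("FR",.112,(232,232),(684,48)),("barL",.14,(68,148),(733,100)),("barR",.14,(143,191),(722,47))]
for n,z,a,b in L: print(n,bp("scene",*S(*a),z)[:2],bp("side",*D(*b),z)[:2])
E
```

```text
FL [0.4218 0.3224] [0.4207 0.339 ]
BL [0.5821 0.3767] [0.5841 0.394 ]
BR [0.6571 0.1655] [0.6604 0.1763]
FR [0.495  0.1085] [0.4947 0.1174]
barL [0.4183 0.2538] [0.4166 0.2505]
barR [0.4453 0.1675] [0.4484 0.1659]
```

Both views show the bin with its lid shut, and the bar's ends are at about (222,178) and (246,192) in the scene image. From these I get the bar middle at about (0.4315, 0.210, 0.140) and a bin yaw of about 19°. I'll turn the tool by 45.4° and go above the bar.

Emit:
move_arm([
  [0.094, 0, 0, 0, 0, 0, 5.4],
  [0.094, 0, 0, 0, 0, 0, 6.5],
  [0.094, 0, 0, 0, 0, 0, 7],
  [0.094, 0, 0, 0, 0, 0, 7],
  [0.094, 0, 0, 0, 0, 0, 7],
  [0.094, 0, 0, 0, 0, 0, 7],
  [0.094, 0, 0, 0, 0, 0, 5.5],
])

```text
time_s: 0.68
tcp_pos: [0.2376, 0.4959, 0.2241]
tool_rot: [-180.0, 0.0, 108.6]
wrist_force: [0.5, -0.2, 0.3]
finger_gap: 1.0
gripper_force: 0.0
```

Emit:
move_arm([
  [0.094, -0.02, 0.005, 0, 0, 0, 0],
  [0.094, -0.03, 0.008, 0, 0, 0, 0],
  [0.094, -0.035, 0.01, 0, 0, 0, 0],
  [0.094, -0.035, 0.01, 0, 0, 0, 0],
  [0.094, -0.035, 0.01, 0, 0, 0, 0],
  [0.094, -0.035, 0.01, 0, 0, 0, 0],
  [0.094, -0.035, 0.01, 0, 0, 0, 0],
  [0.094, -0.035, 0.01, 0, 0, 0, 0],
  [0.094, -0.035, 0.01, 0, 0, 0, 0],
  [0.094, -0.025, 0.005, 0, 0, 0, 0],
  [0.094, -0.013, 0.002, 0, 0, 0, 0],
  [0.094, 0, 0, 0, 0, 0, 0],
])

```text
time_s: 1.68
tcp_pos: [0.4321, 0.2084, 0.2242]
tool_rot: [-180.0, 0.0, 108.8]
wrist_force: [-0.4, -0.4, 0.3]
finger_gap: 1.0
gripper_force: 0.0
```

```bash
python3 - <<'E'
from h import *
import cv2
s=manip.observe();print(s["time_s"],s["tcp_pos"],s["tool_rot"],s["wrist_force"])
cv2.imwrite("pics/w1.png",manip.camera("wrist")[:,:,::-1])
E
```

```text
1.6833 [0.43207359 0.208443   0.22416226] [-1.79967485e+02  1.78009440e-02  1.08832470e+02] [-0.36907988 -0.36096958  0.26972349]
```

View pics/w1.png

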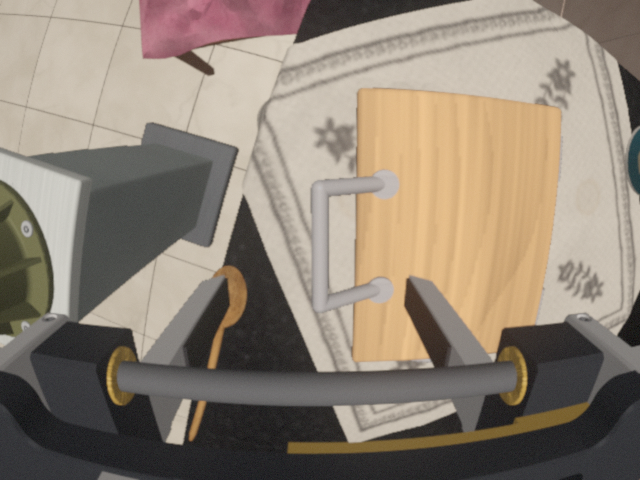

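The bar is aligned with the tool's x axis, with its ends at (320,187) and (320,305). I'll convert those pixels to tool coordinates.

```bash
python3 - <<'E'
from h import *
i=manip.camera_info("wrist");T=i["tool_from_camera"]
for u,v in((320,187),(320,305)):
    x,y=u-i["cx"],v-i["cy"];r=np.hypot(x,y);t=r/i["fx"]
    d=T[:3,:3]@np.array([x/r*np.sin(t),-y/r*np.sin(t),-np.cos(t)]);o=T[:3,3]
    print(o+d*(.084-o[2])/d[2])
E
```

```text
[0.04696488 0.00137728 0.084     ]
[-0.0382247   0.00147562  0.084     ]
```

Emit:
move_arm([
  [0.036, 0.004, 0.0015, 0, 0, 0, 0],
  [0.036, 0, 0, 0, 0, 0, 0],
  [0.036, 0, 0, 0, 0, 0, 0],
  [0.036, 0, 0, 0, 0, 0, 0],
  [0.036, 0, 0, 0.01, 0, 0, 0],
  [0.036, 0, 0, 0.018, 0, 0, 0],
  [0.036, 0, 0, 0.02, 0, 0, 0],
  [0.036, 0, 0, 0.02, 0, 0, 0],
  [0.036, 0, 0, 0.01, 0, 0, 0],
  [0.036, 0, 0, 0.006, 0, 0, 0],
  [0.036, 0, 0, 0, 0, 0, 0],
  [0.036, 0, 0, 0, 0, 0, 0],
], grip_force=20)

```text
time_s: 2.73
tcp_pos: [0.4315, 0.2149, 0.1409]
tool_rot: [180.0, -0.0, 109.0]
wrist_force: [-0.5, -0.5, -0.5]
finger_gap: 0.385
gripper_force: 0.0
```

Emit:
move_arm([
  [0.0, 0, 0, 0, 0, 0, 0],
  [0.0, 0, 0, 0, 0, 0, 0],
  [0.0, 0, 0, 0, 0, 0, 0],
  [0.0, 0, 0, 0, 0, 0, 0],
  [0.0, 0, 0, 0, 0, 0, 0],
  [0.0, 0, 0, 0, 0, 0, 0],
])

```text
time_s: 3.23
tcp_pos: [0.4319, 0.2149, 0.1409]
tool_rot: [179.9, -0.0, 109.0]
wrist_force: [4.9, 1.1, -1.1]
finger_gap: 0.116
gripper_force: 20.0
```

```bash
python3 - <<'E'
import numpy as np
R=203
for a in np.arange(0,1.35,.1): 
    p=a+.168; print(round(a,2),"ty %.1f z %.1f"%(200.1-R*np.cos(p), R*np.sin(p)-34))
E
```

```text
0.0 ty -0.0 z -0.1
0.1 ty 4.3 z 19.8
0.2 ty 10.7 z 39.0
0.3 ty 18.9 z 57.6
0.4 ty 29.0 z 75.2
0.5 ty 40.7 z 91.7
0.6 ty 54.1 z 107.0
0.7 ty 68.9 z 120.9
0.8 ty 85.0 z 133.2
0.9 ty 102.3 z 143.9
1.0 ty 120.5 z 152.8
1.1 ty 139.6 z 159.8
1.2 ty 159.2 z 164.8
1.3 ty 179.3 z 167.9
```

Emit:
move_arm([
  [0, 0, 0.002, -0.01, 0, 0, 0],
  [0, 0, 0.0023, -0.01, 0, 0, 0],
  [0, 0, 0.0029, -0.0096, 0, 0, 0],
  [0, 0, 0.0035, -0.0096, 0, 0, 0],
  [0, 0, 0.0039, -0.0094, 0, 0, 0],
  [0, 0, 0.0043, -0.0092, 0, 0, 0],
  [0, 0, 0.0048, -0.0089, 0, 0, 0],
  [0, 0, 0.0053, -0.0087, 0, 0, 0],
  [0, 0, 0.0056, -0.0084, 0, 0, 0],
  [0, 0, 0.0061, -0.0081, 0, 0, 0],
  [0, 0, 0.0065, -0.0078, 0, 0, 0],
  [0, 0, 0.0069, -0.0075, 0, 0, 0],
])

```text
time_s: 4.23
tcp_pos: [0.4833, 0.2326, 0.2466]
tool_rot: [180.0, -0.0, 109.0]
wrist_force: [14.1, 6.1, -17.4]
finger_gap: 0.12
gripper_force: 20.0
```

Force of about 22 N toward the hinge: my arc runs slightly wide. I'll move 2 mm inward and read it again.

Emit:
move_arm([
  [0, 0, 0.0015, 0.0014, 0, 0, 0],
  [0, 0, 0, 0, 0, 0, 0],
  [0, 0, 0, 0, 0, 0, 0],
])

```text
time_s: 4.48
tcp_pos: [0.4832, 0.2326, 0.2461]
tool_rot: [-179.9, 0.0, 109.0]
wrist_force: [-4.0, -1.3, 2.8]
finger_gap: 0.116
gripper_force: 20.0
```

Emit:
move_arm([
  [0, 0, 0.0071, -0.0072, 0, 0, 0],
  [0, 0, 0.0075, -0.0068, 0, 0, 0],
  [0, 0, 0.0079, -0.0064, 0, 0, 0],
  [0, 0, 0.0082, -0.006, 0, 0, 0],
  [0, 0, 0.0085, -0.0055, 0, 0, 0],
  [0, 0, 0.0087, -0.0052, 0, 0, 0],
])

```text
time_s: 4.98
tcp_pos: [0.5288, 0.2483, 0.2841]
tool_rot: [-179.9, 0.0, 109.0]
wrist_force: [-4.7, -1.6, 3.8]
finger_gap: 0.122
gripper_force: 20.0
```

Emit:
move_arm([
  [0, 0, 0.009, -0.0046, 0, 0, 0],
  [0, 0, 0.0092, -0.0043, 0, 0, 0],
  [0, 0, 0.0094, -0.0038, 0, 0, 0],
  [0, 0, 0, 0, 0, 0, 0],
])

```text
time_s: 5.32
tcp_pos: [0.5558, 0.2575, 0.2966]
tool_rot: [180.0, 0.0, 109.0]
wrist_force: [-4.9, -2.8, 7.5]
finger_gap: 0.122
gripper_force: 20.0
```

Emit:
move_arm([
  [0, 0, 0.0096, -0.0035, 0, 0, 0],
  [0, 0, 0.0098, -0.003, 0, 0, 0],
  [0, 0, 0.0098, -0.0025, 0, 0, 0],
  [0, 0, 0.01, -0.002, 0, 0, 0],
  [0, 0, 0.01, -0.0014, 0, 0, 0],
  [0, 0, 0, 0, 0, 0, 0],
  [0, 0, 0, 0, 0, 0, 0],
])

```text
time_s: 5.9
tcp_pos: [0.6017, 0.2732, 0.3085]
tool_rot: [180.0, 0.0, 109.0]
wrist_force: [0.3, -1.8, 2.5]
finger_gap: 0.121
gripper_force: 20.0
```

```bash
python3 - <<'E'
from h import *
import cv2
a=manip.camera("scene")[40:240,170:370,::-1];b=manip.camera("side")[180:390,200:430,::-1]
o=np.hstack([cv2.resize(a,(400,400),interpolation=2),cv2.resize(b,(400,400),interpolation=2)])
cv2.imwrite("pics/up.png",o)
E
```

```text
(no output)
```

View pics/up.png

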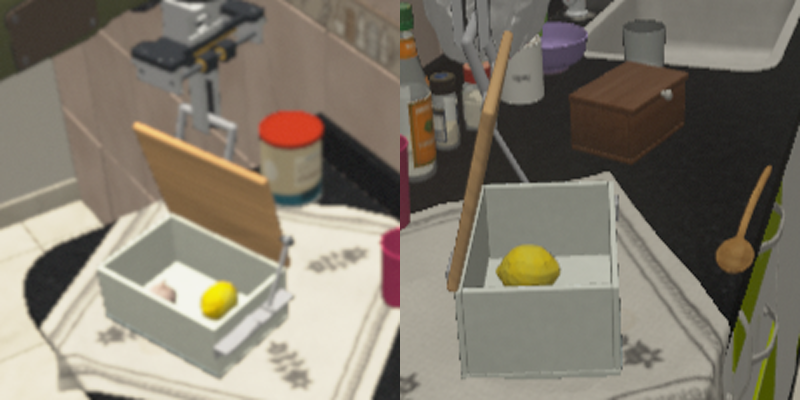

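The lid is at about 1.30 rad, still in the grip, and the stay hangs steeply on the right side in the left crop at (285,270). Now I'll lower it gently along the arc.

Emit:
move_arm([
  [0, 0, -0.005, 0.0007, 0, 0, 0],
  [0, 0, -0.005, 0.0008, 0, 0, 0],
  [0, 0, -0.005, 0.0009, 0, 0, 0],
  [0, 0, -0.005, 0.001, 0, 0, 0],
  [0, 0, -0.0049, 0.0012, 0, 0, 0],
  [0, 0, -0.0049, 0.0013, 0, 0, 0],
  [0, 0, -0.0049, 0.0015, 0, 0, 0],
  [0, 0, -0.0049, 0.0016, 0, 0, 0],
  [0, 0, 0, 0, 0, 0, 0],
])

```text
time_s: 6.75
tcp_pos: [0.5636, 0.2601, 0.2992]
tool_rot: [-180.0, 0.0, 109.0]
wrist_force: [1.6, -2.9, 0.4]
finger_gap: 0.119
gripper_force: 20.0
```

Emit:
move_arm([
  [0, 0, -0.0024, 0.0009, 0, 0, 0],
  [0, 0, -0.0024, 0.0009, 0, 0, 0],
  [0, 0, 0, 0, 0, 0, 0],
])

```text
time_s: 7.0
tcp_pos: [0.5595, 0.2588, 0.2976]
tool_rot: [-180.0, 0.0, 109.0]
wrist_force: [2.1, -4.9, 2.8]
finger_gap: 0.121
gripper_force: 20.0
```

Emit:
move_arm([
  [0, 0, -0.0014, 0.0006, 0, 0, 0],
  [0, 0, -0.0014, 0.0006, 0, 0, 0],
  [0, 0, 0, 0, 0, 0, 0],
])

```text
time_s: 7.25
tcp_pos: [0.557, 0.2579, 0.2966]
tool_rot: [180.0, 0.0, 109.0]
wrist_force: [0.1, -5.2, 3.9]
finger_gap: 0.121
gripper_force: 20.0
```

Emit:
move_arm([
  [0, 0, -0.0014, 0.0006, 0, 0, 0],
  [0, 0, -0.0014, 0.0006, 0, 0, 0],
  [0, 0, 0, 0, 0, 0, 0],
])

```text
time_s: 7.5
tcp_pos: [0.5544, 0.257, 0.2955]
tool_rot: [180.0, 0.0, 109.0]
wrist_force: [0.6, -5.8, 4.4]
finger_gap: 0.119
gripper_force: 20.0
```

Emit:
move_arm([
  [0, 0, -0.0014, 0.0006, 0, 0, 0],
  [0, 0, 0, 0, 0, 0, 0],
])

```text
time_s: 7.67
tcp_pos: [0.5534, 0.2566, 0.2951]
tool_rot: [179.9, 0.0, 109.0]
wrist_force: [3.1, -4.6, 4.3]
finger_gap: 0.122
gripper_force: 20.0
```

Emit:
move_arm([
  [0, 0, -0.0014, 0.0006, 0, 0, 0],
  [0, 0, 0, 0, 0, 0, 0],
])

```text
time_s: 7.83
tcp_pos: [0.5525, 0.2563, 0.2948]
tool_rot: [179.8, 0.0, 109.0]
wrist_force: [6.0, -3.0, 5.1]
finger_gap: 0.116
gripper_force: 20.0
```

```bash
python3 - <<'E'
from h import *
import cv2
a=manip.camera("scene")[120:230,220:340,::-1]
cv2.imwrite("pics/st.png",cv2.resize(a,(600,550),interpolation=2))
E
```

```text
(no output)
```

View pics/st.png

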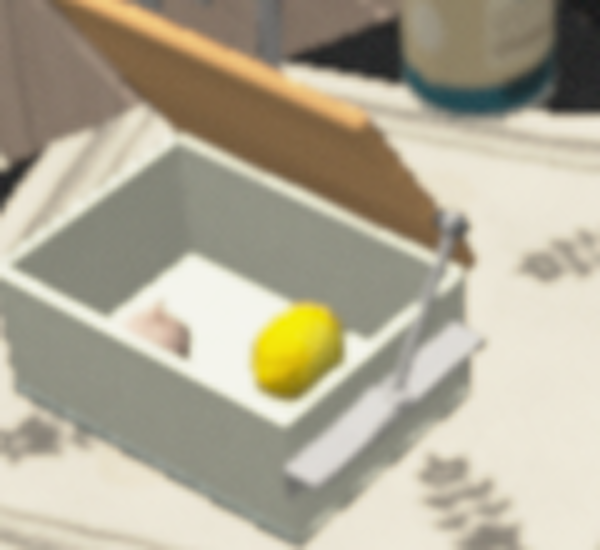

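The stay's foot sits behind the tooth, at about (398,395) in the crop, and the force rises as I lower, so the stay is carrying the lid. I'll let go and back up.

Emit:
move_arm([
  [0.016, 0, 0, 0, 0, 0, 0],
  [0.02, 0, 0, 0, 0, 0, 0],
  [0.03, 0, 0, 0, 0, 0, 0],
  [0.04, 0, 0, 0, 0, 0, 0],
  [0.04, 0, 0, 0, 0, 0, 0],
  [0.04, 0, 0, 0, 0, 0, 0],
])

```text
time_s: 8.38
tcp_pos: [0.5517, 0.2563, 0.2938]
tool_rot: [-180.0, -0.0, 109.0]
wrist_force: [0.6, 0.1, 0.1]
finger_gap: 0.419
gripper_force: 0.0
```

Emit:
move_arm([
  [0.04, 0, 0, -0.005, 0, 0, 0],
  [0.04, 0, 0, -0.012, 0, 0, 0],
  [0.04, 0, 0, -0.02, 0, 0, 0],
  [0.04, 0, 0, -0.02, 0, 0, 0],
  [0.04, 0, 0, -0.02, 0, 0, 0],
  [0.04, 0, 0, -0.01, 0, 0, 0],
  [0.04, 0, 0, 0, 0, 0, 0],
  [0.04, 0, 0, 0, 0, 0, 0],
  [0.04, 0, 0, 0, 0, 0, 0],
])

```text
time_s: 9.13
tcp_pos: [0.5517, 0.2562, 0.3796]
tool_rot: [-179.9, 0.0, 109.0]
wrist_force: [-0.2, 0.1, -0.5]
finger_gap: 0.424
gripper_force: 0.0
```

```bash
python3 - <<'E'
from h import *
import cv2
a=manip.camera("scene")[40:240,170:370,::-1];b=manip.camera("side")[180:390,200:430,::-1]
cv2.imwrite("pics/end.png",np.hstack([cv2.resize(a,(400,400),interpolation=2),cv2.resize(b,(400,400),interpolation=2)]))
E
```

```text
(no output)
```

View pics/end.png

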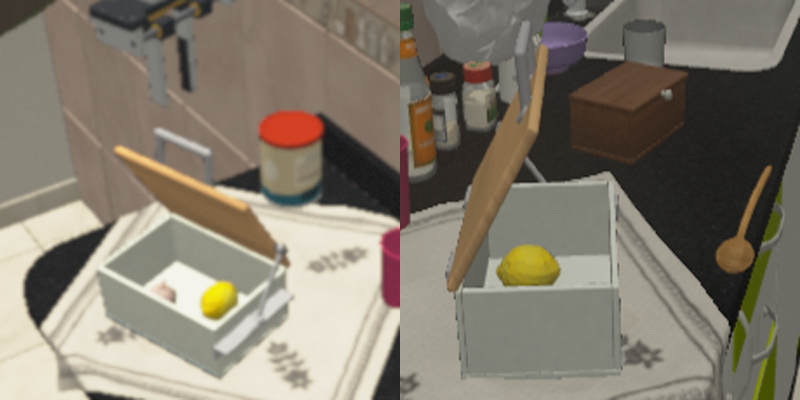

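The lid rests open on its stay, the gripper is clear above the bar, and the brown box is shut.

```bash
python3 -c "
from cell import manip
print(manip.hand_in())"
```

```text
the job is handed in; nothing more can be done
None
```

I opened the bin and left its lid resting on the stay at about 1.04 rad by my estimate, with the gripper clear and the brown box shut; I handed the job in at about 9 s, and the hand-in call reported no verdict.

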